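Seat a spacer in the corner pocket of a locating jig

TASK

Load the locating jig: without picking the loose spacer block up, push it with the fingertips across the jig plate until its long side lies flush against the long rail, then slide it along the rail, keeping it against the rail, fully home into the corner pocket at the rail's end, and leave it there, flush against both the rail and the end stop. Do not disturb the tools and parts standing around.

Things in the scene. Friction and masses are not known exactly. Their poses are not given: they have to be found in the camera images.
- jig: Locating jig, fixed: black plate with steel bars on it, its yaw between -35 and +20 degrees. Origin on the worktop under the plate, z up. Plate top at z = 12 mm; it spans x -80 to +66, y -128 to +128 mm in the jig's frame. The bars stand 16 mm above the plate, screw heads 2 mm more. With the spacer fully home its centre is at x = +32, y = +82 mm.
- rail (a point): Middle of the long rail's inner face at plate level (jig x = +50, y = 0 mm); axes as the jig's. The rail is a straight steel bar 250 mm long along y, 14 mm thick, on the side away from the robot; its inner face looks to -x.
- guide (a point): Middle of the short guide bar's inner face at plate level (jig x = +11, y = +90 mm); axes as the jig's. It stands opposite the rail and makes the pocket 39 mm wide from y = 70 to 110 mm; 10 mm thick; its mouth flares out to -x between y = 56 and 72 mm.
- spacer: Loose aluminium block with two 9 mm holes, 36 (x) by 56 (y) by 14 mm high, 50 to 120 g; origin at the centre of its underside; same after a half turn. Starts flat on the plate, 15 to 35 mm to the -x and 30 to 65 mm to the -y side of the jig's origin, long side turned up to 26 degrees from the rail. Slides at about 1 N or less.
- pocket_corner (a point): The inner corner of the pocket at plate level, where the rail's inner face meets the end stop (jig x = +50, y = +110 mm); axes as the jig's. The end stop is a 15 mm thick bar across the rail's +y end.
- motor_1: Bystander: white and grey gear motor, 44 x 58 x 24 mm, lying loose on the jig's plate on the -x side of the pocket, outside it; origin at the centre of its underside. Leave alone.
- solder_reel: Bystander: blue reel of solder, 53 mm across, 32 mm high; origin at the centre of its underside. Leave alone.
- multimeter: Bystander: yellow hand multimeter lying on its back, 150 (x) x 76 x 44 mm; origin at the centre of its underside. Leave alone.
- side_cutter: Bystander: side cutters with red handles, 48 x 129 (y) x 11 mm; origin at the centre of its underside. Leave alone.
- motor_2: Bystander: yellow and grey gear motor, 44 x 58 x 24 mm, lying on the worktop; origin at the centre of its underside. Leave alone.
There are look-alikes about, which are no part of the job. What is meant by the spacer is not blue, and is the smaller of those in its own colour.

How it is judged:
On the way, in this order (a step that is already met when the one before it is completed fails the run):
1. the spacer lies flush against the rail (gap under 2.5 mm at its centre, within 0.06 rad), still short of the pocket (x of spacer in the frame of jig above 0.0295 m and y of spacer in the frame of jig below 0.025 m and angle between the y axis of spacer and the y axis of jig, either way round below 0.06 rad), for 0.2 s.
2. the spacer slides along the rail into the pocket's mouth while against the rail (within 4 mm, 0.12 rad) (x of spacer in the frame of jig above 0.028 m and y of spacer in the frame of jig between 0.025 and 0.07 m and angle between the y axis of spacer and the y axis of jig, either way round below 0.12 rad), for 0.05 s.
At the end, for the whole second after the job is handed in: The spacer lies flat and still in the corner pocket: within 2 mm of the rail, within 2.5 mm of the end stop, square to them within 0.05 rad (x of spacer in the frame of jig between 0.03 and 0.034 m and y of spacer in the frame of jig between 0.0795 and 0.084 m and z of spacer in the frame of jig between 0.009 and 0.015 m and angle between the y axis of spacer and the y axis of jig, either way round below 0.05 rad and angle between spacer's own z axis and vertical below 0.1 rad and linear speed of spacer below 0.01 m/s); the robot touches nothing.
It fails at once if the spacer is lifted or carried (more than 6 mm off the plate) (z of spacer in the frame of jig above 0.018 m).
It fails at once if the spacer is tipped up (angle between spacer's own z axis and vertical above 0.25 rad).
It fails at once if a bystander is moved more than 20 mm (distance of any of motor_1, solder_reel, multimeter, side_cutter, motor_2 from where it was at the start of the episode above 0.02 m).
It also fails if it takes over 45 s, if anything falls off the work surface, if the arm or the gripper's body presses on something with over 40 N, if the wrist force passes 120 N, or if a joint passes its speed limit or range.

ROBOT

A 6-joint arm with a two-finger parallel gripper is mounted at the origin on a cart in front of the work surface, level with it; the furniture and walls round the work are solid. World frame = base frame: x ahead of the robot, y to its left, z up, the work surface at z = 0. Lengths are in m, angles in rad, forces in N, time in s.
With the tool pointing down it reaches from about 0.375 to 0.9 m from the base axis. Payload 3.1 kg.
Tool frame: the origin (TCP) lies on the centre line of the jaws, within the pads' length; the fingertips stand 11 mm ahead of it and the grasp point (between the pads) lies 8 mm behind it; z points along the fingers, y is the line along which they close (so a half turn about z gives the same grasp; the last joint's range is limited). The gripper opens to 87 mm and grips with 3 to 60 N. Pads are 19 mm wide; open, the fingers measure 117 mm over their backs; the gripper's body (75 mm by 190 mm) begins 51 mm behind the grasp point.
Start: joints at [1.071, 0.527, 1.433, -0, 1.181, -0.178], TCP at [0.198, 0.593, 0.209] pointing down, gripper open.
Joint ranges: [-3.08, 3.08], [-0.75, 2.2], [0.22, 2.44], [-1.43, 4.57], [0, 2.65], [-2.85, 2.85]. Speed limits (rad/s): [2.79, 2.79, 3.14, 3.14, 3.14, 3.14].

INTERFACE

Orientations are given as [roll, pitch, yaw] about the fixed x, y, z axes, in that order (R = Rz(yaw) Ry(pitch) Rx(roll)).
In Python, from plant import sensors, viewer, job gives the robot as it stands.
- The arm moves only by the tool jog_arm, never from a script. Its argument "plan" is a list of rows, each a list of 2 entries, a list of its own where there are three numbers: the shift along the tool's x, y, z each as a share of 0.02 m, from -1 to 1, then the turn, a rotation vector about the tool's x, y, z each as a share of 0.08 rad, from -1 to 1. In form: [[[dx, dy, dz], [ax, ay, az]], ...]. A call has 1 to 10 rows; each row shifts and turns the commanded pose from where the row before left it, along the tool's axes as they then stand; what a row does not reach is not made up. A row lasts 1/10 s, in which the tool goes at most 50 mm and 8.59 degrees, less where a joint would pass 70% of its speed; a pose out of reach is approached as far as the arm can. A call with a number of a shift or a turn outside -1 to 1 is refused whole. A call with a gripper value outside its range is refused whole. "claw" is the finger opening in mm, from 0 to 87, set as the call begins (left out, the last holds). The fingers move at their own pace and stop on an object; "grip_force" is the grip in N (left out, the last holds). Time passes only in rows, so rows that do not move let the fingers close. It gives the time, the measured TCP pose, the force, the opening and the grip force at its end, in the units of the state.
- sensors.get_state(): the state, without advancing time (a new reading comes with each control period).
- viewer.snapshot(name): name is "scene" or "top" or "wrist"; returns the picture (480x640x3 uint8, red, green, blue); there is no depth.
- viewer.camera_info(name): a dict with "camera_matrix" (3x3 intrinsics, pixels), "D" ([k1, k2, p1, p2, k3] as OpenCV has them; the pictures are not rectified), "eye" and "attitude" of the camera in the world. Camera axes: x right, y down, z forward; pixel columns grow to the right and rows downward; lengths in m; the calibration is good to about 2 mm. A picture is of the moment at which its call begins: read the wrist's pose just before it. camera_info takes no time and is no camera call; for the wrist camera it gives the pose at the moment of the call.
- job.close_job(): hands the job in; it is judged then, once.
The state is a dict: "time_s": time; "joints": joint angles; "dq": joint speeds; "joint_efforts": joint torques, N m; "eef_pos": TCP position; "ee_rot": TCP orientation; "wrist_force": force on the tool from outside, world axes, zero at the start; "moment": the same for the moment, N m; "finger_gap": finger opening in m; "grip_force": force on a finger pad.
Only numpy, scipy, OpenCV 4.12 (cv2) and the standard library are available. Lean on these libraries where they do the work, as an engineer would, in place of code of your own. Each camera call takes 0.05 s, during which the arm holds its last target. There are 200 camera calls.

## Working session

There is one attempt and no reset: what is moved stays moved. The work goes in short steps, Python scripts to look and compute and a tool call to move; the robot and the scene stay as the last step left them, time stands still between calls to the robot, and variables do not carry over. Pictures are saved under pics/ and viewed, at most 10 in all, crops included, and the job is handed in when it is done.

Besides the shell and the picture viewer there is one more tool, called after "Emit:" as name(argument=value, ...) on one line, values as JSON. jog_arm: Moves the arm, as the interface text tells. Its arguments: {"type":"object","properties":{"plan":{"type":"array"},"claw":{"type":"number"},"grip_force":{"type":"number"}},"required":["plan"]}

```bash
mkdir -p pics; python3 - <<'E'
from plant import sensors, viewer, job
import cv2
for n in ("top","scene"):
    im=viewer.snapshot(n); cv2.imwrite(f"pics/{n}0.png",im[:,:,::-1]); c=viewer.camera_info(n); print(n,c)
s=sensors.get_state(); print(s)
E
```

```text
top {'camera_matrix': array([[547.18893331,   0.        , 320.9980033 ],
       [  0.        , 547.18893331, 258.50258287],
       [  0.        ,   0.        ,   1.        ]]), 'D': array([-0.10042411,  0.        ,  0.        ,  0.        ,  0.        ]), 'eye': array([0.36711941, 0.01963202, 1.39384444]), 'attitude': array([-3.05300134e+00,  1.51892529e-04, -1.59355889e+00])}
scene {'camera_matrix': array([[590.26779555,   0.        , 318.59109353],
       [  0.        , 590.26779555, 233.91009791],
       [  0.        ,   0.        ,   1.        ]]), 'D': array([0.06065784, 0.        , 0.        , 0.        , 0.        ]), 'eye': array([-0.35249773, -0.80479449,  0.63217487]), 'attitude': array([-2.03601157,  0.01488649, -0.8109558 ])}
{'time_s': 0.1, 'joints': array([ 1.07049166e+00,  5.28390763e-01,  1.43376400e+00,  7.51422508e-06,
        1.18138924e+00, -1.78488272e-01]), 'dq': array([-0.00048197, -0.00139144, -0.00212717,  0.00069715,  0.00015736,
       -0.00163754]), 'joint_efforts': array([ 3.48081967e-04, -4.40991747e+01, -1.77151233e+01,  6.34723180e-02,
        5.34394453e-02, -2.92713412e-05]), 'eef_pos': array([0.19731413, 0.59232238, 0.20796195]), 'ee_rot': array([-3.13967354e+00, -3.53281243e-04,  2.81977306e+00]), 'wrist_force': array([ 0.54191766, -0.19317627,  0.24376551]), 'moment': array([-0.02341478, -0.01655968,  0.01379632]), 'grip_force': 0.0, 'finger_gap': 0.08692825233845956}
```

View pics/top0.png

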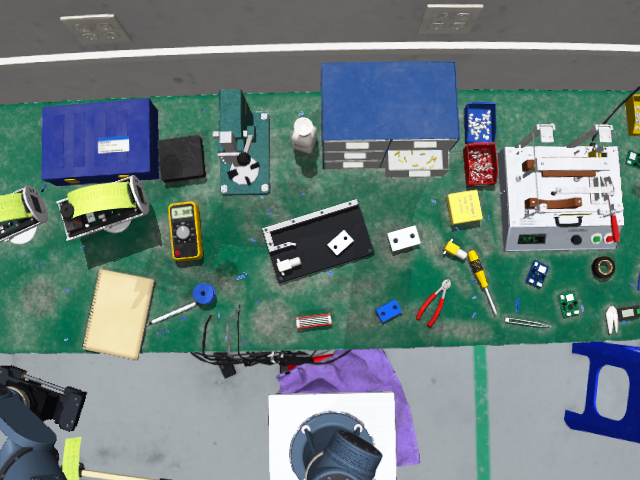

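The top view shows the black jig at about (317,242), with the spacer on it at (341,243). The pocket is at the left end, near (283,250), with motor_1 at (288,265). Next I'll measure the jig and spacer.

```bash
cat > h.py <<'E'
import numpy as np, cv2
from scipy.spatial.transform import Rotation as Ro
def ray(c,px,z):
    R=Ro.from_euler('xyz',c['attitude']).as_matrix()
    u=cv2.undistortPoints(np.float64(px).reshape(-1,1,2),c['camera_matrix'],c['D']).reshape(-1,2)
    d=np.c_[u,np.ones(len(u))]@R.T; e=c['eye']
    return e+d*((z-e[2])/d[:,2:])
def rect(cn): # minAreaRect on Nx2 world -> center, sizes, long axis angle
    (c,(a,b),_)=cv2.minAreaRect(np.float32(cn*1000)); p=cv2.boxPoints(cv2.minAreaRect(np.float32(cn*1000)))
    e1,e2=p[1]-p[0],p[2]-p[1]; l=e1 if np.hypot(*e1)>np.hypot(*e2) else e2
    return c,sorted((a,b)),np.degrees(np.arctan2(l[1],l[0]))%180
E
python3 - <<'E'
from h import *
from plant import viewer
im=cv2.imread('pics/top0.png'); c=viewer.camera_info('top')
hsv=cv2.cvtColor(im,cv2.COLOR_BGR2HSV); roi=np.zeros(im.shape[:2],np.uint8); roi[190:295,250:385]=255
dark=((hsv[...,2]<60)&(hsv[...,1]<120)).astype(np.uint8)*255&roi
ng=(~((hsv[...,0]>50)&(hsv[...,0]<95)&(hsv[...,1]>80))).astype(np.uint8)*255&roi
for m,z,nm in((dark,.012,'dark'),(ng,.012,'notgreen')):
    cs,_=cv2.findContours(m,cv2.RETR_EXTERNAL,cv2.CHAIN_APPROX_NONE); k=max(cs,key=cv2.contourArea)
    w=ray(c,k,z)[:,:2]; print(nm,rect(w)); print(cv2.boxPoints(cv2.minAreaRect(k)).round().tolist())
br=((hsv[...,2]>150)&(hsv[...,1]<60)).astype(np.uint8)*255&roi
cs,_=cv2.findContours(br,cv2.RETR_EXTERNAL,cv2.CHAIN_APPROX_NONE)
for k in cs:
    if cv2.contourArea(k)>60: print(cv2.minAreaRect(k),rect(ray(c,k,.026)[:,:2]))
cv2.imwrite('pics/crop.png',cv2.resize(im[190:300,250:390],None,fx=5.4,fy=5.4,interpolation=cv2.INTER_CUBIC))
E
```

```text
dark ((526.0791015625, 21.845184326171875), [136.99826049804688, 254.6537628173828], np.float32(105.90366))
[[263.0, 233.0], [359.0, 204.0], [375.0, 255.0], [279.0, 285.0]]
notgreen ((533.47509765625, 26.852127075195312), [266.6768798828125, 343.33062744140625], np.float32(88.68805))
[[250.0, 190.0], [384.0, 190.0], [384.0, 294.0], [250.0, 294.0]]
((288.7192077636719, 265.5822448730469), (15.54569149017334, 23.187679290771484), 83.9909896850586) ((472.6355285644531, 98.43305969238281), [39.11552047729492, 58.17524337768555], np.float32(94.726))
((339.9822692871094, 242.2655029296875), (14.67524528503418, 22.765445709228516), 48.8140754699707) ((528.6051025390625, -31.682811737060547), [36.98695755004883, 57.56814193725586], np.float32(130.04166))
((312.6654968261719, 225.22952270507812), (25.293720245361328, 99.08695983886719), 72.6459732055664) ((573.591552734375, 35.74229431152344), [64.42352294921875, 250.7660675048828], np.float32(106.2058))
```

View pics/crop.png

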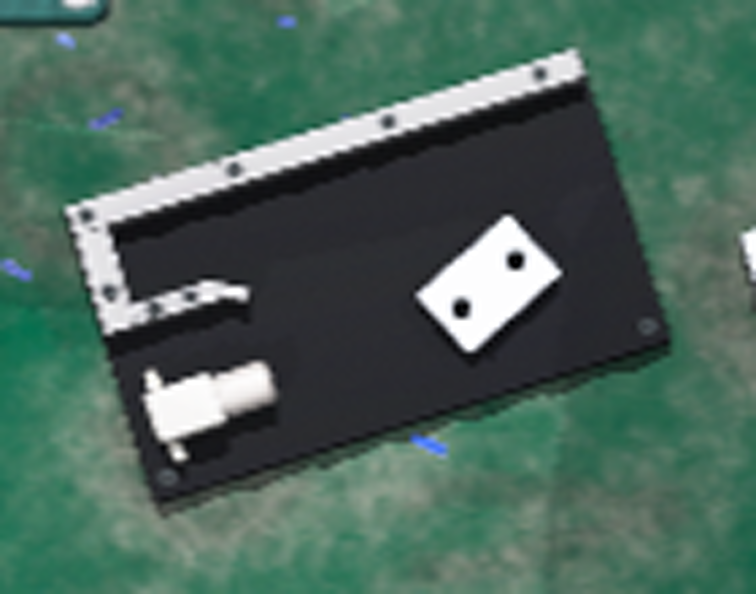

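The enlarged crop shows the L-shaped rail and end stop, the spacer turned about 24° from the rail, and the motor to the left below the guide. The jig yaw is about 16.2°, its origin about (0.540, 0.026), and the spacer sits at jig (-27,-52) mm. First I turn the tool to the jig's axes, then move across.

Emit:
jog_arm(plan=[[[0,0,0],[0,0,-0.94]],[[0,0,0],[0,0,-0.94]],[[0,0,0],[0,0,-0.94]],[[0,0,0],[0,0,-0.94]],[[0,0,0],[0,0,-0.94]],[[0,0,0],[0,0,-0.94]],[[0,0,0],[0,0,-0.94]],[[0,0,0],[0,0,-0.94]],[[0,-0.5,0],[0,0,0]],[[-0.14,-1,0],[0,0,0]]], claw=18)

```text
time_s: 1.1
eef_pos: [0.2082, 0.5646, 0.2083]
ee_rot: [-3.141, -0.0, -2.862]
wrist_force: [0.4, 0.5, 1.2]
finger_gap: 0.0199
grip_force: 0.0
```

Emit:
jog_arm(plan=[[[-0.1,-1,0],[0,0,0]],[[-0.1,-1,0],[0,0,0]],[[-0.1,-1,0],[0,0,0]],[[-0.1,-1,0],[0,0,0]],[[-0.1,-1,0],[0,0,0]],[[-0.1,-1,0],[0,0,0]],[[-0.1,-1,0],[0,0,0]],[[-0.1,-1,0],[0,0,0]],[[-0.1,-1,0],[0,0,0]],[[-0.1,-1,0],[0,0,0]]])

```text
time_s: 2.1
eef_pos: [0.2829, 0.3765, 0.2087]
ee_rot: [-3.141, -0.001, -2.864]
wrist_force: [-0.0, -0.1, 0.3]
finger_gap: 0.0178
grip_force: 0.0
```

Emit:
jog_arm(plan=[[[-0.15,-1,0],[0,0,0]],[[-0.15,-1,0],[0,0,0]],[[-0.15,-1,0],[0,0,0]],[[-0.15,-1,0],[0,0,0]],[[-0.15,-1,0],[0,0,0]],[[-0.15,-1,0],[0,0,0]],[[-0.15,-1,0],[0,0,0]],[[-0.15,-1,0],[0,0,0]],[[-0.15,-1,0],[0,0,0]],[[-0.15,-1,0],[0,0,0]]])

```text
time_s: 3.1
eef_pos: [0.3667, 0.1929, 0.2088]
ee_rot: [-3.141, -0.001, -2.864]
wrist_force: [-0.1, 0.0, 0.1]
finger_gap: 0.0179
grip_force: 0.0
```

Emit:
jog_arm(plan=[[[-0.15,-1,0],[0,0,0]],[[-0.15,-1,0],[0,0,0]],[[-0.15,-1,0],[0,0,0]],[[-0.15,-1,0],[0,0,0]],[[-0.15,-1,0],[0,0,0]],[[-0.15,-1,0],[0,0,0]],[[-0.15,-1,0],[0,0,0]],[[-0.15,-1,0],[0,0,0]],[[0,0,0],[0,0,0]]])

```text
time_s: 4.0
eef_pos: [0.4353, 0.0451, 0.2089]
ee_rot: [-3.141, 0.001, -2.866]
wrist_force: [0.4, 0.5, -0.5]
finger_gap: 0.018
grip_force: 0.0
```

```bash
python3 - <<'E'
from plant import sensors, viewer
import cv2
c=viewer.camera_info("wrist"); im=viewer.snapshot("wrist"); cv2.imwrite("pics/w1.png",im[:,:,::-1]); print(c, sensors.get_state()['eef_pos'])
import pickle; pickle.dump(c,open('w1.pkl','wb'))
E
```

```text
{'camera_matrix': array([[362.49029157,   0.        , 317.65177807],
       [  0.        , 362.49029157, 244.40443859],
       [  0.        ,   0.        ,   1.        ]]), 'D': array([-0.03122885,  0.        ,  0.        ,  0.        ,  0.        ]), 'eye': array([0.36271245, 0.02421946, 0.38521773]), 'attitude': array([2.86093214e+00, 2.00159486e-04, 1.84725190e+00])} [0.43412393 0.04620458 0.20872444]
```

View pics/w1.png

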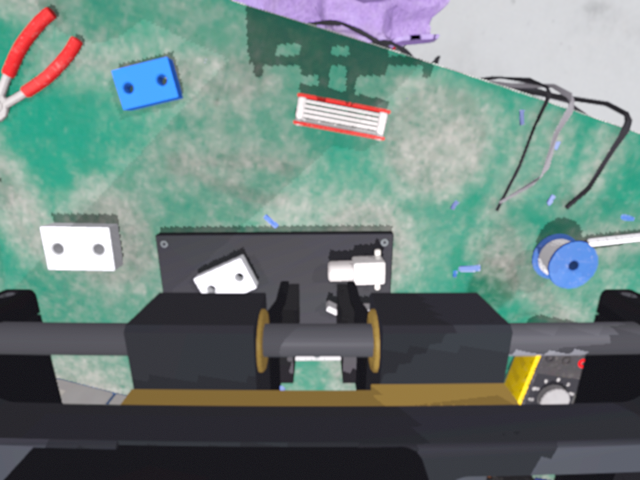

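The wrist view shows the plate's near corners at (160,232) and (391,232), the spacer at (226,274) and motor_1 at (360,270). The fingers hide the rail.

```bash
python3 - <<'E'
from h import *; import pickle
c=pickle.load(open('w1.pkl','rb'))
p=ray(c,[[160,232],[391.5,232]],.012)[:,:2]; print(p)
d=p[1]-p[0]; L=np.hypot(*d); ey=d/L; ex=np.array([ey[1],-ey[0]]); o=p.mean(0)+.080*ex
print('len',L,'yaw',np.degrees(np.arctan2(ex[1],ex[0])),'origin',o)
im=cv2.imread('pics/w1.png'); hsv=cv2.cvtColor(im,cv2.COLOR_BGR2HSV)
m=((hsv[...,2]>150)&(hsv[...,1]<60)).astype(np.uint8)*255; m[:,:180]=0; m[:,270:]=0; m[:245]=0; m[293:]=0
k=max(cv2.findContours(m,0,1)[0],key=cv2.contourArea)
w=ray(c,k,.026)[:,:2]-o; J=np.c_[w@ex,w@ey]*1000
for i in (J[:,0].argmin(),J[:,1].argmin(),J[:,1].argmax()): print(J[i].round(1))
# top view results in this frame
for q in ((.5286,-.0317),(.4726,.0984),(.5736,.0357)): print((np.array(q)-o)@ex,(np.array(q)-o)@ey)
s=np.array([-75,-52])/1000; print('stage',o+s[0]*ex+s[1]*ey)
E
```

```text
[[ 0.49892208 -0.11214968]
 [ 0.43162136  0.12524675]]
len 0.2467517998686903 yaw 15.827774630712065 origin [0.54223859 0.02836827]
[-58.8 -33.9]
[-30.8 -87.9]
[-28.6 -19.6]
-0.029504915001803595 -0.05407095090793991
-0.04789738456818137 0.08637023629599204
0.032172074850645556 -0.0014999615436442479
stage [ 0.48426498 -0.0421162 ]
```

Emit:
jog_arm(plan=[[[-0.22,-1,0],[0,0,0]],[[-0.22,-1,0],[0,0,0]],[[-0.22,-1,0],[0,0,0]],[[-0.22,-1,0],[0,0,0]],[[-0.05,-0.9,0],[0,0,0]],[[0,0,1],[0,0,0]],[[0,0,1],[0,0,0]],[[0,0,1],[0,0,0]],[[0,0,1],[0,0,0]],[[0,0,1],[0,0,0]]])

```text
time_s: 5.05
eef_pos: [0.4783, -0.0409, 0.1082]
ee_rot: [3.141, -0.001, -2.862]
wrist_force: [-0.4, -0.4, -0.2]
finger_gap: 0.0182
grip_force: 0.0
```

Emit:
jog_arm(plan=[[[0,0,1],[0,0,0]],[[0,0,1],[0,0,0]],[[0,0,1],[0,0,0]],[[0,0,0.6],[0,0,0]],[[0,0,0.4],[0,0,0]],[[0,0,0],[0,0,0]]])

```text
time_s: 5.65
eef_pos: [0.4787, -0.0415, 0.0283]
ee_rot: [3.141, -0.001, -2.862]
wrist_force: [-0.5, -0.4, 0.1]
finger_gap: 0.018
grip_force: 0.0
```

```bash
cat >> h.py <<'E'
o=np.array([.5422,.0284]); a=np.radians(16.0); ex=np.array([np.cos(a),np.sin(a)]); ey=np.array([-ex[1],ex[0]])
def jig(p): p=np.asarray(p)[...,:2]-o; return np.stack([p@ex,p@ey],-1)*1000
E
python3 - <<'E'
from h import *; from plant import sensors
s=sensors.get_state(); print(s['eef_pos'],jig(s['eef_pos']),s['ee_rot'],s['wrist_force'])
E
```

```text
[ 0.47865467 -0.04148349  0.0282579 ] [-80.34619552 -49.6608591 ] [ 3.14054634e+00 -1.47302995e-03 -2.86173389e+00] [-0.52591151 -0.39433979  0.13675004]
```

Emit:
jog_arm(plan=[[[-0.2,-0.15,0.12],[0,0,0]],[[-0.35,0,0],[0,0,0]],[[-0.35,0,0],[0,0,0]],[[-0.35,0,0],[0,0,0]],[[-0.35,0,0],[0,0,0]],[[-0.35,0,0],[0,0,0]],[[-0.35,0,0],[0,0,0]],[[-0.35,0,0],[0,0,0]],[[-0.35,0,0],[0,0,0]],[[-0.35,0,0],[0,0,0]]])

```text
time_s: 6.65
eef_pos: [0.5451, -0.0262, 0.0264]
ee_rot: [3.142, -0.0, -2.862]
wrist_force: [-0.2, -0.9, 0.9]
finger_gap: 0.0177
grip_force: 0.0
```

```bash
python3 - <<'E'
from h import *; from plant import sensors,viewer
s=sensors.get_state(); print(s['eef_pos'],jig(s['eef_pos']),s['wrist_force'])
for n,(y0,y1,x0,x1),f in(('top',(190,300,250,390),5),('scene',None,0)) if 0 else (('top',(180,300,240,400),4),):
    im=viewer.snapshot(n)[:,:,::-1]; cv2.imwrite('pics/t2full.png',im); cv2.imwrite('pics/t2.png',cv2.resize(im[y0:y1,x0:x1],None,fx=f,fy=f))
im=viewer.snapshot('scene')[:,:,::-1]; cv2.imwrite('pics/s2.png',im)
E
```

```text
[ 0.54506277 -0.02617794  0.02641054] [-12.29184984 -53.25276934] [-0.2240566  -0.92954868  0.91809216]
```

View pics/t2.png

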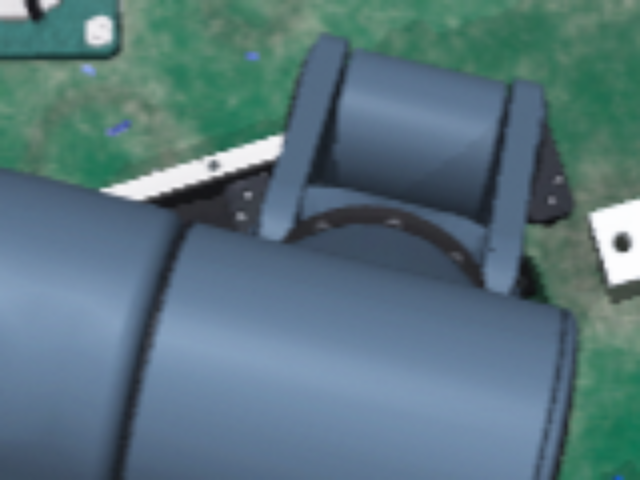

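The top view is blocked by the arm. I'll check the scene picture.

View pics/s2.png

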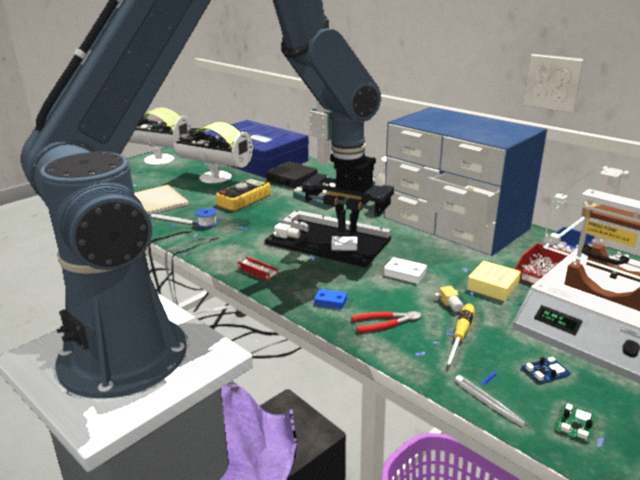

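```bash
python3 - <<'E'
from h import *; from plant import viewer
c=viewer.camera_info('scene'); im=cv2.imread('pics/s2.png'); hsv=cv2.cvtColor(im,cv2.COLOR_BGR2HSV)
m=((hsv[...,2]>150)&(hsv[...,1]<60)).astype(np.uint8)*255; r=np.zeros_like(m); r[228:258,322:366]=255; m&=r
k=max(cv2.findContours(m,0,1)[0],key=cv2.contourArea); print(cv2.boundingRect(k))
J=jig(ray(c,k,.026)); print(rect(J/1000))
print(jig(ray(c,cv2.approxPolyDP(k,1.5,True),.026)).round(1).tolist())
cv2.imwrite('pics/s2c.png',cv2.resize(im[170:280,250:410],None,fx=5,fy=5,interpolation=cv2.INTER_CUBIC))
E
```

```text
(332, 236, 26, 13)
((-32.76557922363281, -58.332950592041016), [56.34009552001953, 57.97285079956055], np.float32(25.943775))
[[-23.5, -22.5], [-70.0, -48.0], [-49.0, -91.1], [-12.4, -79.4], [3.7, -67.2]]
```

View pics/s2c.png

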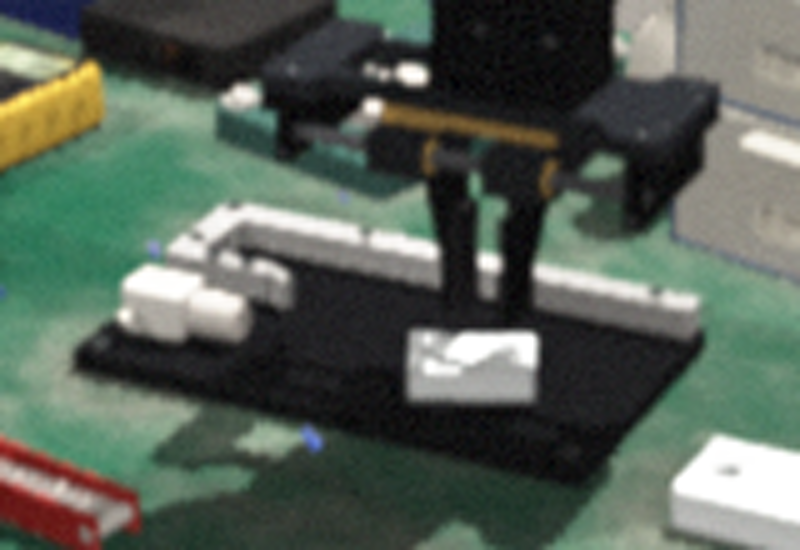

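```bash
python3 - <<'E'
from h import *; from plant import viewer,sensors
c=viewer.camera_info('scene')
f=lambda p:[(x/5+250,y/5+170) for x,y in p]
print('top',jig(ray(c,f([(410,330),(538,333),(537,368),(407,372)]),.026)).round())
print('bot',jig(ray(c,f([(537,403),(407,403)]),.012)).round())
print('tips',jig(ray(c,f([(460,308),(515,318)]),.0154)).round())
print('plate near corners',jig(ray(c,f([(75,352),(590,465),(705,335)]),.012)).round())
print('rail ends top',jig(ray(c,f([(235,203),(700,297)]),.028)).round())
s=sensors.get_state(); print(s['eef_pos'],s['ee_rot'],s['time_s'],s['joints'])
c=viewer.camera_info('wrist'); im=viewer.snapshot('wrist')[:,:,::-1]; cv2.imwrite('pics/w3.png',im); print(c['eye'])
E
```

```text
top [[-19. -20.]
 [  4. -74.]
 [-28. -87.]
 [-56. -37.]]
bot [[-34. -90.]
 [-59. -39.]]
tips [[ 30. -22.]
 [ 32. -49.]]
plate near corners [[ -81.  121.]
 [ -75. -133.]
 [  60. -133.]]
rail ends top [[  64.  118.]
 [  66. -127.]]
[ 0.54599086 -0.02632517  0.0265296 ] [-3.14070977e+00  1.55687022e-03 -2.86130140e+00] 6.75 [-2.52682677e-01  7.02130747e-01  1.76654997e+00  4.92278918e-05
  6.71122418e-01 -2.10380810e+00]
[ 0.47343016 -0.04759455  0.20279035]
```

View pics/w3.png

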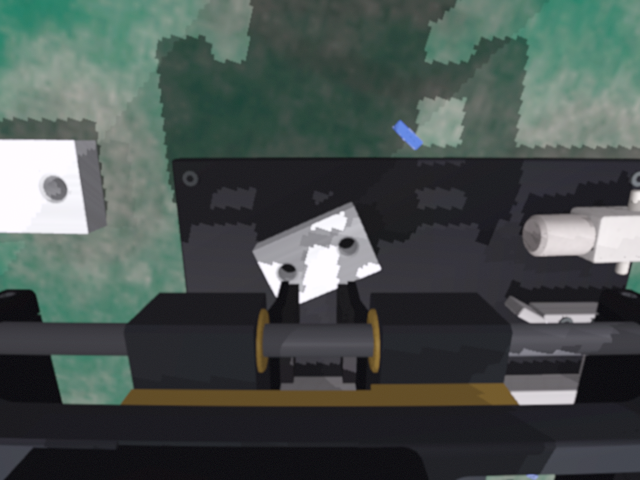

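```bash
python3 - <<'E'
from h import *; from plant import viewer,sensors
def proj(c,P):
    R=Ro.from_euler('xyz',c['attitude']).as_matrix(); t=-R.T@c['eye']
    return cv2.projectPoints(np.float64(P),cv2.Rodrigues(R.T)[0],t,c['camera_matrix'],c['D'])[0].reshape(-1,2).round()
W=lambda x,y,z:np.r_[o+(x*ex+y*ey)/1000,z/1000]
for n in('wrist','scene'):
    c=viewer.camera_info(n)
    for z in (15.4,30,45,60): print(n,z,proj(c,[W(-22,-44,z),W(-22,-62,z),W(-3,-44,z),W(-3,-62,z)]).tolist())
im=cv2.imread('pics/w3.png')[190:400,220:420].astype(float)
cv2.imwrite('pics/w3c.png',cv2.resize((255*(np.clip(im,0,255)/255)**.45).astype(np.uint8),None,fx=2.8,fy=2.8,interpolation=cv2.INTER_CUBIC))
E
```

```text
wrist 15.4 [[335.0, 265.0], [302.0, 265.0], [335.0, 297.0], [303.0, 297.0]]
wrist 30 [[337.0, 275.0], [301.0, 275.0], [336.0, 309.0], [302.0, 309.0]]
wrist 45 [[338.0, 286.0], [300.0, 286.0], [338.0, 323.0], [300.0, 323.0]]
wrist 60 [[340.0, 300.0], [298.0, 300.0], [339.0, 339.0], [299.0, 339.0]]
scene 15.4 [[341.0, 243.0], [348.0, 244.0], [344.0, 239.0], [352.0, 241.0]]
scene 30 [[341.0, 237.0], [348.0, 239.0], [344.0, 234.0], [352.0, 235.0]]
scene 45 [[341.0, 231.0], [348.0, 233.0], [345.0, 228.0], [352.0, 229.0]]
scene 60 [[341.0, 225.0], [348.0, 227.0], [345.0, 222.0], [352.0, 223.0]]
```

View pics/w3c.png

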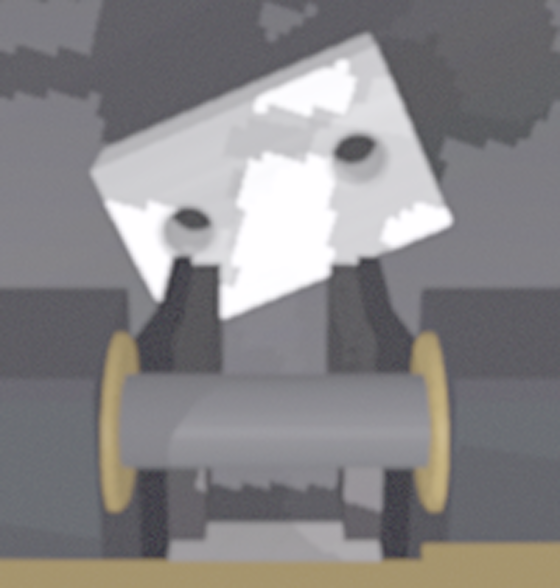

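The views agree. The spacer hasn't moved, and the fingertips ride about 43 mm up, in front of and over it (wrist rows ~284). They are higher than the nominal geometry gives. I'll back off and feel down to the plate with force checks.

Emit:
jog_arm(plan=[[[0.7,0,0],[0,0,0]],[[0.9,0,0],[0,0,0]],[[0.9,0,0],[0,0,0]],[[0.7,0,0],[0,0,0]],[[0.2,0,0],[0,0,0]],[[0,0,0.2],[0,0,0]],[[0,0,0.2],[0,0,0]],[[0,0,0.1],[0,0,0]],[[0,0,0],[0,0,0]]])

```text
time_s: 7.7
eef_pos: [0.4796, -0.045, 0.0159]
ee_rot: [3.141, -0.0, -2.861]
wrist_force: [-0.6, 1.2, 0.0]
finger_gap: 0.0177
grip_force: 0.0
```

Emit:
jog_arm(plan=[[[0,0,0.15],[0,0,0]],[[0,0,0.15],[0,0,0]],[[0,0,0.1],[0,0,0]],[[0,0,0],[0,0,0]]])

```text
time_s: 8.1
eef_pos: [0.479, -0.0451, 0.0081]
ee_rot: [3.141, -0.001, -2.862]
wrist_force: [0.8, -0.6, -0.3]
finger_gap: 0.018
grip_force: 0.0
```

```bash
python3 - <<'E'
from h import *; from plant import viewer,sensors
s=sensors.get_state(); print(s['eef_pos'],jig(s['eef_pos']),s['wrist_force'])
im=viewer.snapshot('scene')[:,:,::-1][180:280,260:400].astype(float)
cv2.imwrite('pics/s4c.png',cv2.resize((255*(im/255)**.45).astype(np.uint8),None,fx=5.6,fy=5.6,interpolation=cv2.INTER_CUBIC))
E
```

```text
[ 0.47897238 -0.04505836  0.0081133 ] [-81.02616073 -53.18481458] [ 0.78882754 -0.55759122 -0.27392044]
```

View pics/s4c.png

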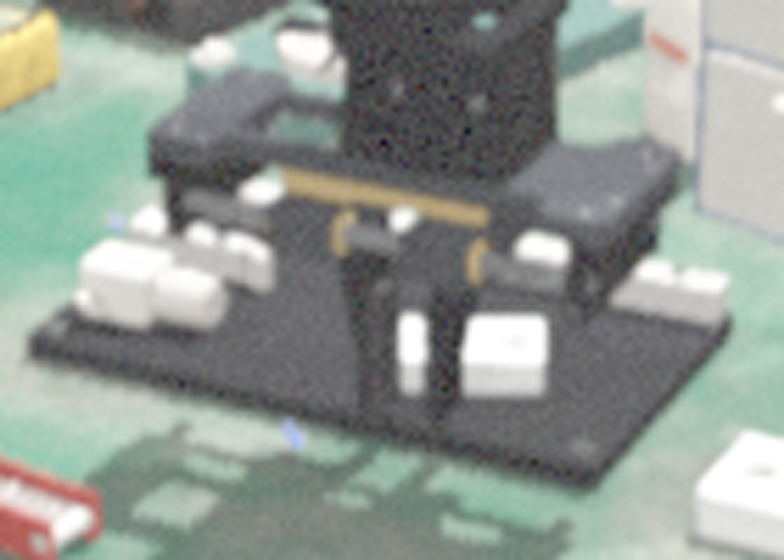

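The view shows the fingers in front of the spacer, with tips at about crop (375,405) and (440,412), just above the plate's near edge. The motor is clear.

```bash
python3 - <<'E'
from h import *; from plant import viewer
c=viewer.camera_info('scene'); R=Ro.from_euler('xyz',c['attitude']).as_matrix(); t=-R.T@c['eye']
for z in (0,8,16,24,32):
    P=[np.r_[o+(x*ex+y*ey)/1000,z/1000] for x,y in((-90,-44),(-90,-28),(-90,-62),(-90,-78))]
    q=cv2.projectPoints(np.float64(P),cv2.Rodrigues(R.T)[0],t,c['camera_matrix'],c['D'])[0].reshape(-1,2)
    print(z,((q-[260,180])*5.6).round().tolist())
E
```

```text
0 [[377.0, 459.0], [341.0, 451.0], [419.0, 469.0], [456.0, 478.0]]
8 [[377.0, 441.0], [340.0, 433.0], [419.0, 451.0], [456.0, 460.0]]
16 [[377.0, 423.0], [340.0, 415.0], [419.0, 433.0], [456.0, 442.0]]
24 [[377.0, 405.0], [340.0, 397.0], [418.0, 415.0], [456.0, 424.0]]
32 [[376.0, 387.0], [340.0, 378.0], [418.0, 397.0], [456.0, 405.0]]
```

Emit:
jog_arm(plan=[[[0,0,0.15],[0,0,0]],[[0,0,0.15],[0,0,0]],[[0,0,0],[0,0,0]]])

```text
time_s: 8.45
eef_pos: [0.479, -0.0451, 0.0021]
ee_rot: [3.141, -0.001, -2.862]
wrist_force: [0.5, 0.3, -0.6]
finger_gap: 0.0176
grip_force: 0.0
```

Emit:
jog_arm(plan=[[[0,0,0.1],[0,0,0]],[[0,0,0],[0,0,0]]])

```text
time_s: 8.65
eef_pos: [0.4791, -0.0451, 0.0003]
ee_rot: [3.141, -0.0, -2.862]
wrist_force: [-0.3, 0.4, 0.5]
finger_gap: 0.0182
grip_force: 0.0
```

Emit:
jog_arm(plan=[[[0,0,0.1],[0,0,0]],[[0,0,0],[0,0,0]]])

```text
time_s: 8.85
eef_pos: [0.4793, -0.0452, -0.0013]
ee_rot: [-3.141, 0.0, -2.862]
wrist_force: [-0.6, 0.1, 3.2]
finger_gap: 0.0176
grip_force: 1.3
```

Plate contact is at TCP z ≈ -0.001, so I raise 3 mm and push towards the rail.

Emit:
jog_arm(plan=[[[0,0,-0.16],[0,0,0]],[[-0.3,0,0],[0,0,0]],[[-0.3,0,0],[0,0,0]],[[-0.3,0,0],[0,0,0]],[[-0.3,0,0],[0,0,0]],[[-0.3,0,0],[0,0,0]],[[-0.3,0,0],[0,0,0]],[[-0.3,0,0],[0,0,0]],[[-0.3,0,0],[0,0,0]],[[-0.3,0,0],[0,0,0]]])

```text
time_s: 9.85
eef_pos: [0.5316, -0.0301, 0.0016]
ee_rot: [-3.142, 0.0, -2.862]
wrist_force: [-0.5, -0.8, -0.6]
finger_gap: 0.0181
grip_force: 0.2
```

```bash
cat > look.py <<'E'
from h import *; from plant import viewer,sensors
import sys
s=sensors.get_state(); print(s['eef_pos'],jig(s['eef_pos']),s['wrist_force'])
c=viewer.camera_info('scene'); im=viewer.snapshot('scene')[:,:,::-1]; cv2.imwrite(f'pics/{sys.argv[1]}.png',im)
hsv=cv2.cvtColor(np.ascontiguousarray(im),cv2.COLOR_BGR2HSV)
m=((hsv[...,2]>105)&(hsv[...,1]<60)).astype(np.uint8)*255; m[:205]=0;m[262:]=0;m[:,:262]=0;m[:,394:]=0
for k in cv2.findContours(m,0,1)[0]:
    if cv2.contourArea(k)>25: print(cv2.boundingRect(k),jig(ray(c,cv2.approxPolyDP(k,1.2,True),.026)).round().tolist())
E
python3 look.py s5
```

```text
[ 0.53164788 -0.03014253  0.00161082] [-26.27985921 -53.36612793] [-0.50914624 -0.7964012  -0.57105051]
(375, 256, 19, 6) [[-47.0, -178.0], [-83.0, -152.0], [-67.0, -186.0]]
(298, 254, 13, 7) [[-139.0, 1.0], [-150.0, -7.0], [-142.0, -23.0], [-132.0, -24.0], [-122.0, -4.0]]
(342, 230, 5, 13) [[22.0, -34.0], [5.0, -34.0], [-35.0, -55.0], [-33.0, -59.0], [-14.0, -53.0]]
(353, 222, 38, 25) [[-34.0, -79.0], [-34.0, -101.0], [-7.0, -101.0], [21.0, -92.0], [29.0, -84.0], [28.0, -71.0], [40.0, -71.0], [32.0, -92.0], [39.0, -106.0], [35.0, -132.0], [43.0, -136.0], [72.0, -125.0], [80.0, -107.0], [72.0, -103.0], [81.0, -96.0], [47.0, -98.0], [39.0, -94.0], [47.0, -86.0], [72.0, -77.0], [80.0, -69.0], [74.0, -43.0], [62.0, -43.0], [34.0, -59.0], [16.0, -57.0]]
(262, 208, 70, 51) [[56.0, 20.0], [56.0, 46.0], [78.0, 66.0], [73.0, 91.0], [47.0, 91.0], [85.0, 121.0], [44.0, 138.0], [10.0, 129.0], [11.0, 138.0], [14.0, 134.0], [-4.0, 118.0], [-21.0, 127.0], [-66.0, 111.0], [-80.0, 129.0], [-157.0, 80.0], [-153.0, 70.0], [-159.0, 31.0], [-136.0, 25.0], [-124.0, 32.0], [-126.0, 89.0], [-121.0, 100.0], [-109.0, 108.0], [-67.0, 113.0], [-73.0, 80.0], [-69.0, 71.0], [-59.0, 74.0], [-58.0, 49.0], [-15.0, 65.0], [-19.0, 50.0], [-12.0, 48.0], [15.0, 66.0], [13.0, 83.0], [24.0, 98.0], [47.0, 105.0], [32.0, 83.0], [31.0, 7.0]]
(383, 205, 11, 21) [[203.0, -82.0], [201.0, -77.0], [164.0, -84.0], [131.0, -97.0], [105.0, -94.0], [89.0, -111.0], [93.0, -107.0], [106.0, -109.0], [100.0, -122.0]]
```

Emit:
jog_arm(plan=[[[-0.25,-0.1,0],[0,0,0]],[[-0.25,-0.1,0],[0,0,0]],[[-0.25,-0.1,0],[0,0,0]],[[-0.25,-0.1,0],[0,0,0]],[[-0.2,0,0],[0,0,0]],[[0,0,0],[0,0,0]]])

```text
time_s: 10.5
eef_pos: [0.5574, -0.0314, 0.0017]
ee_rot: [-3.141, 0.001, -2.862]
wrist_force: [-1.0, 0.4, -0.1]
finger_gap: 0.0179
grip_force: 0.0
```

Emit:
jog_arm(plan=[[[-0.1,0,0],[0,0,0]],[[-0.1,0,0],[0,0,0]],[[0,0,0],[0,0,0]]])

```text
time_s: 10.8
eef_pos: [0.5603, -0.0301, 0.0017]
ee_rot: [-3.142, 0.0, -2.862]
wrist_force: [-0.4, -0.4, -0.2]
finger_gap: 0.0182
grip_force: 0.0
```

Emit:
jog_arm(plan=[[[-0.1,0,0],[0,0,0]],[[0,0,0],[0,0,0]]])

```text
time_s: 11.0
eef_pos: [0.5623, -0.0296, 0.0017]
ee_rot: [-3.142, 0.0, -2.862]
wrist_force: [-0.9, 0.3, 0.5]
finger_gap: 0.0179
grip_force: 0.1
```

```bash
python3 look.py s6 | head -4
```

```text
[ 0.56234393 -0.02959471  0.00167478] [  3.37807922 -61.30051674] [-0.87266447  0.3150769   0.51092917]
(381, 256, 13, 6) [[-47.0, -178.0], [-50.0, -171.0], [-78.0, -164.0], [-67.0, -186.0]]
(362, 218, 29, 24) [[91.0, -54.0], [48.0, -65.0], [-7.0, -91.0], [-3.0, -109.0], [35.0, -108.0], [33.0, -128.0], [42.0, -134.0], [76.0, -121.0], [77.0, -75.0], [93.0, -71.0], [91.0, -79.0], [112.0, -71.0], [104.0, -54.0]]
(350, 214, 7, 25) [[107.0, -7.0], [88.0, -21.0], [48.0, -39.0], [27.0, -44.0], [-5.0, -61.0], [-6.0, -69.0], [87.0, -32.0], [88.0, -21.0]]
```

Continue in small steps until the rail pushes back.

Emit:
jog_arm(plan=[[[-0.1,0,0],[0,0,0]],[[-0.1,0,0],[0,0,0]],[[0,0,0],[0,0,0]]])

```text
time_s: 11.35
eef_pos: [0.5631, -0.0291, 0.0016]
ee_rot: [3.14, -0.006, -2.861]
wrist_force: [-6.4, -4.3, 5.0]
finger_gap: 0.0181
grip_force: 3.5
```

Emit:
jog_arm(plan=[[[-0.1,0,0],[0,0,0]],[[0,0,0],[0,0,0]]])

```text
time_s: 11.55
eef_pos: [0.5631, -0.029, 0.0015]
ee_rot: [3.14, -0.01, -2.86]
wrist_force: [-9.0, -6.7, 6.6]
finger_gap: 0.0178
grip_force: 5.5
```

Emit:
jog_arm(plan=[[[-0.1,0,0],[0,0,0]],[[0,0,0],[0,0,0]]])

```text
time_s: 11.75
eef_pos: [0.5631, -0.0289, 0.0016]
ee_rot: [3.139, -0.014, -2.859]
wrist_force: [-12.2, -10.4, 8.6]
finger_gap: 0.018
grip_force: 7.5
```

The block is pressed against the rail at TCP jig x ≈ 4.3, as expected when flush. Now I retreat, lift and measure it.

Emit:
jog_arm(plan=[[[0.4,0,0],[0,0,0]],[[0.6,0,0],[0,0,0]],[[0.6,0,0],[0,0,0]],[[1,0,-0.5],[0,0,0]],[[1,0,-1],[0,0,0]],[[1,0,-1],[0,0,0]],[[1,0,-1],[0,0,0]],[[0,0,-1],[0,0,0]],[[0,0,0],[0,0,0]]], claw=0)

```text
time_s: 12.65
eef_pos: [0.4629, -0.0589, 0.0936]
ee_rot: [-3.139, 0.004, -2.862]
wrist_force: [1.2, -1.0, -0.7]
finger_gap: 0.0005
grip_force: 0.0
```

```bash
python3 look.py s7; python3 - <<'E'
import cv2
from plant import viewer
im=cv2.imread('pics/s7.png')[185:275,260:400]
t=viewer.snapshot('wrist')[:,:,::-1]; cv2.imwrite('pics/w7.png',t)
a=cv2.resize(im,(640,411),interpolation=cv2.INTER_CUBIC)
cv2.imwrite('pics/s7c.png',a)
E
```

```text
[ 0.46294832 -0.05891211  0.09364129] [-100.24808791  -62.08506363] [ 1.18416041 -1.04649677 -0.73530419]
(374, 256, 20, 6) [[-47.0, -178.0], [-50.0, -171.0], [-72.0, -166.0], [-71.0, -159.0], [-84.0, -151.0], [-67.0, -186.0]]
(377, 205, 17, 21) [[187.0, -48.0], [172.0, -73.0], [144.0, -84.0], [119.0, -73.0], [87.0, -109.0], [106.0, -109.0], [105.0, -120.0], [203.0, -82.0]]
(262, 205, 129, 57) [[-157.0, 80.0], [-153.0, 40.0], [-161.0, 35.0], [-148.0, 20.0], [-163.0, 11.0], [-134.0, -40.0], [-123.0, -32.0], [-138.0, -32.0], [-123.0, -12.0], [-127.0, 81.0], [-121.0, 100.0], [-99.0, 111.0], [-66.0, 111.0], [-73.0, 80.0], [-59.0, 74.0], [-57.0, 47.0], [-15.0, 65.0], [-17.0, 46.0], [12.0, 61.0], [21.0, 80.0], [13.0, 83.0], [24.0, 98.0], [36.0, 99.0], [34.0, -36.0], [-7.0, -57.0], [-9.0, -97.0], [-3.0, -109.0], [35.0, -108.0], [36.0, -134.0], [43.0, -136.0], [72.0, -125.0], [80.0, -107.0], [72.0, -77.0], [87.0, -71.0], [92.0, -82.0], [111.0, -69.0], [106.0, -58.0], [122.0, -38.0], [141.0, -37.0], [169.0, -25.0], [173.0, -18.0], [126.0, -20.0], [124.0, -15.0], [144.0, -1.0], [133.0, 8.0], [112.0, -5.0], [97.0, -1.0], [83.0, -23.0], [67.0, -28.0], [75.0, -19.0], [75.0, 7.0], [39.0, 3.0], [37.0, 21.0], [45.0, 30.0], [87.0, 49.0], [106.0, 64.0], [116.0, 100.0], [106.0, 121.0], [48.0, 129.0], [37.0, 139.0], [10.0, 129.0], [11.0, 138.0], [-0.0, 123.0], [-32.0, 126.0], [-50.0, 115.0], [-67.0, 113.0], [-80.0, 129.0]]
```

Measured spacer: front face at x≈16, y from about -97 to -44 in the jig frame, so it is along the rail. Now I take the closed fingers round behind its -y end.

Emit:
jog_arm(plan=[[[-0.93,-0.5,0],[0,0,0]],[[-0.93,-0.5,0],[0,0,0]],[[-0.93,-0.5,0],[0,0,0]],[[-0.93,-0.5,0],[0,0,0]],[[-0.93,-0.5,0],[0,0,0]],[[-0.93,-0.4,0],[0,0,0]],[[-0.93,-0.4,0],[0,0,0]],[[0,0,0],[0,0,0]]])

```text
time_s: 13.55
eef_pos: [0.6082, -0.0863, 0.0902]
ee_rot: [-3.14, 0.002, -2.861]
wrist_force: [-0.3, 0.5, 0.4]
finger_gap: 0.0007
grip_force: 0.0
```

```bash
python3 look.py s8|head -1; python3 - <<'E'
from h import *; from plant import viewer,sensors
import pickle
print(sensors.get_state()['ee_rot'])
a=cv2.imread('pics/s7.png')[190:270,270:390]; b=viewer.snapshot('scene')[190:270,270:390,::-1]
im=np.vstack([cv2.resize(x,(450,300),interpolation=cv2.INTER_CUBIC) for x in(a,b)])
w=cv2.resize(cv2.imread('pics/w7.png'),(350,263)); v=np.zeros((600,350,3),np.uint8); v[:263]=w
v[300:563]=cv2.resize(viewer.snapshot('wrist')[:,:,::-1],(350,263)); cv2.imwrite('pics/mix.png',np.hstack([im,v]))
E
```

```text
[ 0.60817048 -0.08631776  0.09021818] [  31.79440122 -128.45771372] [-0.3384318   0.46057049  0.4344053 ]
[ 3.14082223e+00 -1.13663633e-03 -2.86110196e+00]
```

View pics/mix.png

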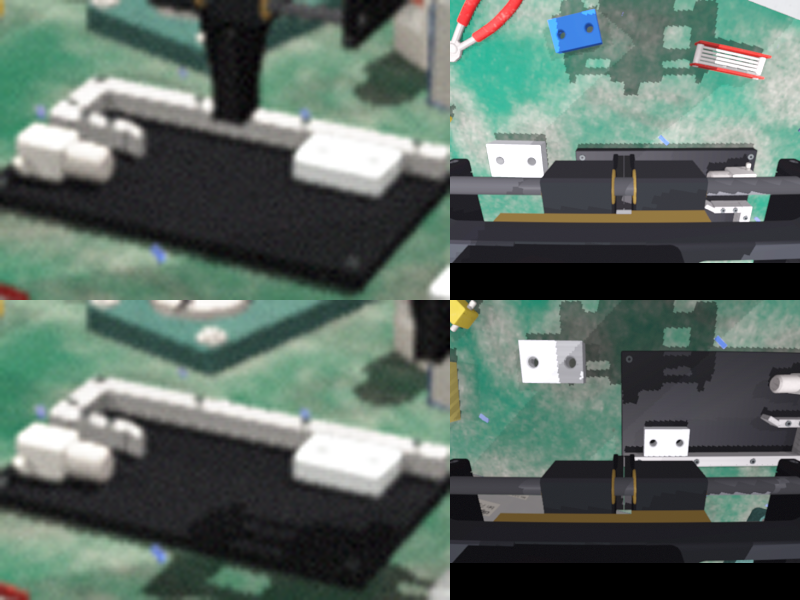

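The picture shows the spacer flat along the rail, spanning y of about -101 to -45 mm. The bystanders haven't moved. The fingertips are now behind its -y end, so I descend and push.

Emit:
jog_arm(plan=[[[0,0,1],[0,0,0]],[[0,0,1],[0,0,0]],[[0,0,1],[0,0,0]],[[0,0,1],[0,0,0]],[[0,0,0.25],[0,0,0]],[[0,0,0.15],[0,0,0]],[[0,0,0],[0,0,0]]])

```text
time_s: 14.4
eef_pos: [0.6053, -0.0858, 0.0039]
ee_rot: [3.142, -0.0, -2.862]
wrist_force: [-0.2, 0.1, -0.5]
finger_gap: 0.0005
grip_force: 0.0
```

Emit:
jog_arm(plan=[[[0,0.3,0],[0,0,0]],[[0,0.3,0],[0,0,0]],[[0,0.3,0],[0,0,0]],[[-0.01,0.3,0],[0,0,0]],[[-0.01,0.3,0],[0,0,0]],[[-0.01,0.3,0],[0,0,0]],[[-0.01,0.3,0],[0,0,0]],[[-0.01,0.3,0],[0,0,0]],[[-0.01,0.3,0],[0,0,0]],[[-0.01,0.3,0],[0,0,0]]])

```text
time_s: 15.4
eef_pos: [0.5899, -0.0273, 0.0035]
ee_rot: [3.141, -0.001, -2.862]
wrist_force: [-0.3, -1.4, -0.9]
finger_gap: 0.0005
grip_force: 0.6
```

```bash
cat > wl.py <<'E'
from h import *; from plant import viewer,sensors
import sys
s=sensors.get_state(); print(s['time_s'],s['eef_pos'],jig(s['eef_pos']),s['wrist_force'])
c=viewer.camera_info('wrist'); im=np.ascontiguousarray(viewer.snapshot('wrist')[:,:,::-1]); cv2.imwrite(f'pics/{sys.argv[1]}.png',im)
hsv=cv2.cvtColor(im,cv2.COLOR_BGR2HSV); m=((hsv[...,2]>100)&(hsv[...,1]<60)).astype(np.uint8)*255
for k in cv2.findContours(m,0,1)[0]:
    if cv2.contourArea(k)>150: print(cv2.boundingRect(k),cv2.contourArea(k),[v if isinstance(v,float) else v for v in cv2.minAreaRect(k)],jig(ray(c,[cv2.minAreaRect(k)[0]],.026)).round())
E
python3 wl.py w9
```

```text
15.4 [ 0.5899143  -0.02727149  0.00351357] [ 30.52078826 -66.66671013] [-0.33629815 -1.40198753 -0.92908768]
(0, 445, 33, 35) 586.5 [(16.0, 462.0), (34.0, 32.0), 90.0] [[ 126. -235.]]
(507, 444, 133, 36) 2726.5 [(572.9041137695312, 460.2897644042969), (31.79151725769043, 134.3514862060547), 85.47117614746094] [[123.  74.]]
(0, 328, 168, 77) 5338.0 [(83.72257995605469, 366.3591003417969), (75.10806274414062, 166.95350646972656), 89.16968536376953] [[  63. -183.]]
(300, 326, 36, 52) 996.0 [(316.98583984375, 351.9840087890625), (35.48035430908203, 49.93866729736328), 3.4682295322418213] [[ 54. -67.]]
(465, 323, 175, 82) 8964.0 [(552.1185913085938, 363.9117126464844), (80.60391998291016, 174.46792602539062), 89.37724304199219] [[61. 50.]]
(150, 297, 30, 21) 166.5 [(163.10000610351562, 307.300048828125), (29.96331024169922, 12.074767112731934), 26.56505012512207] [[  30. -139.]]
(94, 292, 29, 28) 446.0 [(108.59616088867188, 304.98077392578125), (26.083444595336914, 26.279563903808594), 78.69007110595703] [[  29. -165.]]
(149, 269, 43, 37) 836.0 [(172.75, 284.7500305175781), (41.7192955017
[... 607 characters left out ...]
), 90.0] [[ -6. -13.]]
(199, 223, 64, 22) 950.0 [(230.5, 233.5), (21.0, 63.0), 90.0] [[  -5. -105.]]
(406, 159, 71, 39) 1853.5 [(441.0, 178.0), (38.0, 70.0), 90.0] [[-30. -15.]]
(592, 126, 48, 54) 2188.0 [(615.5, 152.5), (53.0, 47.0), 90.0] [[-41.  59.]]
(183, 74, 20, 22) 305.5 [(192.5, 84.5), (21.0, 19.0), 90.0] [[ -66. -117.]]
(265, 27, 94, 33) 1334.0 [(311.5, 43.0), (32.0, 93.0), 90.0] [[-81. -70.]]
(301, 3, 15, 22) 200.5 [(308.3235168457031, 13.205883026123047), (12.369317054748535, 21.10059928894043), 14.03624439239502] [[-91. -71.]]
(407, 0, 233, 64) 13064.0 [(523.0, 31.5), (63.0, 232.0), 90.0] [[-86.  12.]]
(0, 0, 195, 255) 39042.5 [(97.0, 127.0), (254.0, 194.0), 90.0] [[ -50. -158.]]
```

The spacer is moving with the pusher: its centre is at y≈-27 and its tilt is small. Continuing.

Emit:
jog_arm(plan=[[[-0.02,0.35,0],[0,0,0]],[[-0.02,0.35,0],[0,0,0]],[[-0.02,0.35,0],[0,0,0]],[[-0.02,0.35,0],[0,0,0]],[[-0.02,0.35,0],[0,0,0]],[[-0.02,0.35,0],[0,0,0]],[[-0.02,0.35,0],[0,0,0]],[[-0.02,0.35,0],[0,0,0]],[[-0.02,0.3,0],[0,0,0]],[[0,0,0],[0,0,0]]])

```text
time_s: 16.45
eef_pos: [0.5764, 0.0339, 0.0036]
ee_rot: [3.141, 0.0, -2.861]
wrist_force: [1.0, 1.2, -0.4]
finger_gap: 0.0
grip_force: 0.0
```

```bash
python3 wl.py w10 | head -30; python3 look.py s10
```

```text
16.45 [0.57641191 0.03391297 0.00364561] [34.40617441 -4.13067569] [ 1.00528093  1.16430924 -0.40515924]
(533, 445, 107, 33) 2573.0 [(586.0406494140625, 460.355224609375), (30.108739852905273, 107.2594223022461), 87.27368927001953] [[128. 145.]]
(0, 445, 32, 35) 569.0 [(15.5, 462.0), (34.0, 31.0), 90.0] [[ 130. -173.]]
(65, 372, 50, 32) 317.5 [(88.9827651977539, 385.7931213378906), (23.766464233398438, 44.25027084350586), 66.80140686035156] [[  78. -120.]]
(0, 329, 173, 61) 3910.5 [(86.0, 359.0), (60.0, 172.0), 90.0] [[  63. -119.]]
(301, 326, 35, 57) 967.0 [(318.0, 354.0), (56.0, 34.0), 90.0] [[59. -4.]]
(464, 324, 176, 82) 7282.5 [(551.5494384765625, 364.4444885253906), (80.01599884033203, 175.46121215820312), 89.42705535888672] [[ 65. 112.]]
(40, 262, 36, 52) 930.5 [(57.45608901977539, 287.29510498046875), (54.68709182739258, 29.403919219970703), 77.90524291992188] [[  24. -126.]]
(337, 260, 128, 51) 4268.0 [(399.63714599609375, 277.17376708984375), (128.62368774414062, 48.76146697998047), 8.267173767089844] [[19. 33.]]
(439, 227, 166, 97) 7391.5 [(519.4345092773438, 276.113800048
[... 1422 characters left out ...]
, -66.0], [188.0, -64.0], [183.0, -68.0], [144.0, -84.0], [116.0, -80.0], [119.0, -73.0], [110.0, -92.0], [93.0, -107.0], [111.0, -107.0], [105.0, -120.0], [203.0, -82.0]]
(262, 205, 70, 52) [[105.0, 52.0], [115.0, 103.0], [106.0, 121.0], [48.0, 129.0], [37.0, 139.0], [22.0, 130.0], [14.0, 134.0], [-0.0, 123.0], [-32.0, 126.0], [-50.0, 115.0], [-67.0, 113.0], [-80.0, 129.0], [-157.0, 80.0], [-152.0, 68.0], [-160.0, 53.0], [-134.0, 41.0], [-131.0, 25.0], [-124.0, 32.0], [-127.0, 81.0], [-121.0, 100.0], [-99.0, 111.0], [-66.0, 111.0], [-73.0, 80.0], [-69.0, 71.0], [-58.0, 72.0], [-58.0, 49.0], [-47.0, 50.0], [-16.0, 68.0], [-12.0, 59.0], [-19.0, 50.0], [-3.0, 42.0], [-4.0, -5.0], [56.0, 20.0]]
```

```bash
cat > edge.py <<'E'
from h import *
import sys
def edge(f,r0,r1,c0=340,c1=470,st=8):
    g=cv2.cvtColor(cv2.imread(f),cv2.COLOR_BGR2GRAY).astype(int)
    return [(x,[int(r0+np.argmax(np.diff(g[r0:r1,x])))+1]) for x in range(c0,c1,st)]
for f in sys.argv[1:]:
    g=cv2.imread(f'pics/{f}.png',0); 
    print(f); print(edge(f'pics/{f}.png',215,300))
    print('row290 jumps',[(int(x),int(v)) for x,v in enumerate(np.diff(g[275].astype(int))) if abs(v)>40 and x>300])
E
python3 edge.py w9 w10
```

```text
w9
[(340, [268]), (348, [268]), (356, [268]), (364, [268]), (372, [268]), (380, [268]), (388, [268]), (396, [268]), (404, [268]), (412, [268]), (420, [268]), (428, [268]), (436, [268]), (444, [268]), (452, [270]), (460, [278]), (468, [222])]
row290 jumps [(335, 54), (336, 44)]
w10
[(340, [260]), (348, [260]), (356, [260]), (364, [260]), (372, [260]), (380, [260]), (388, [260]), (396, [260]), (404, [260]), (412, [260]), (420, [260]), (428, [260]), (436, [260]), (444, [260]), (452, [260]), (460, [234]), (468, [239])]
row290 jumps [(336, 45), (337, 50), (462, -53), (463, -49), (597, -44)]
```

The near edge is dead level in the wrist view (row 260), so the block is parallel and on the rail. On into the pocket.

Emit:
jog_arm(plan=[[[0,0.3,0],[0,0,0]],[[0,0.3,0],[0,0,0]],[[0,0.3,0],[0,0,0]],[[0,0.3,0],[0,0,0]],[[0,0.3,0],[0,0,0]],[[0,0.3,0],[0,0,0]],[[0,0,0],[0,0,0]]])

```text
time_s: 17.25
eef_pos: [0.566, 0.0685, 0.0036]
ee_rot: [3.141, -0.001, -2.861]
wrist_force: [1.1, 0.3, 0.9]
finger_gap: 0.0005
grip_force: 0.0
```

Emit:
jog_arm(plan=[[[0,0.1,0],[0,0,0]],[[0,0.1,0],[0,0,0]],[[0,0,0],[0,0,0]]])

```text
time_s: 17.55
eef_pos: [0.5654, 0.0714, 0.0036]
ee_rot: [3.141, -0.0, -2.862]
wrist_force: [-0.4, -0.5, -0.5]
finger_gap: 0.0003
grip_force: 0.0
```

Emit:
jog_arm(plan=[[[0,0.1,0],[0,0,0]],[[0,0,0],[0,0,0]]])

```text
time_s: 17.75
eef_pos: [0.5649, 0.0733, 0.0036]
ee_rot: [3.141, -0.0, -2.862]
wrist_force: [-0.3, -0.4, -0.8]
finger_gap: 0.0003
grip_force: 0.0
```

Emit:
jog_arm(plan=[[[0,0.1,0],[0,0,0]],[[0,0,0],[0,0,0]]])

```text
time_s: 17.95
eef_pos: [0.5644, 0.0753, 0.0036]
ee_rot: [3.141, -0.0, -2.862]
wrist_force: [-0.6, -0.4, -0.1]
finger_gap: 0.0001
grip_force: 0.0
```

Emit:
jog_arm(plan=[[[0,0.1,0],[0,0,0]],[[0,0,0],[0,0,0]]])

```text
time_s: 18.15
eef_pos: [0.5638, 0.0772, 0.0037]
ee_rot: [3.141, -0.0, -2.862]
wrist_force: [0.7, -0.3, 0.2]
finger_gap: 0.0006
grip_force: 0.0
```

Emit:
jog_arm(plan=[[[0,0.1,0],[0,0,0]],[[0,0,0],[0,0,0]]])

```text
time_s: 18.35
eef_pos: [0.5633, 0.0792, 0.0037]
ee_rot: [3.141, -0.0, -2.862]
wrist_force: [0.3, 1.0, -0.1]
finger_gap: 0.0005
grip_force: 0.0
```

Emit:
jog_arm(plan=[[[0,0.1,0],[0,0,0]],[[0,0,0],[0,0,0]]])

```text
time_s: 18.55
eef_pos: [0.5635, 0.0795, 0.0038]
ee_rot: [-3.139, 0.0, -2.86]
wrist_force: [0.5, -5.4, -0.5]
finger_gap: 0.0007
grip_force: 2.7
```

```bash
python3 wl.py w11|head -1; python3 edge.py w11
```

```text
18.55 [0.56349051 0.0795364  0.00376344] [34.56085263 43.28700579] [ 0.48463374 -5.36569312 -0.48996847]
w11
[(340, [260]), (348, [260]), (356, [260]), (364, [260]), (372, [235]), (380, [235]), (388, [235]), (396, [235]), (404, [235]), (412, [235]), (420, [269]), (428, [235]), (436, [269]), (444, [259]), (452, [269]), (460, [235]), (468, [235])]
row290 jumps [(335, 47), (336, 50)]
```

Emit:
jog_arm(plan=[[[0,0.1,0],[0,0,0]],[[0,0.1,0],[0,0,0]],[[0,0,0],[0,0,0]]])

```text
time_s: 18.9
eef_pos: [0.5638, 0.0797, 0.0041]
ee_rot: [-3.134, 0.001, -2.857]
wrist_force: [0.7, -18.5, -0.9]
finger_gap: 0.0002
grip_force: 8.9
```

Emit:
jog_arm(plan=[[[0,-0.3,0],[0,0,0]],[[0,-0.5,0],[0,0,0]],[[0,-1,0],[0,0,0]],[[0,-1,-0.3],[0,0,0]],[[0,-1,-1],[0,0,0]],[[0,-1,-1],[0,0,0]],[[0,-1,-1],[0,0,0]],[[0,-1,-1],[0,0,0]],[[0,-1,-1],[0,0,0]],[[0,-1,-1],[0,0,0]]])

```text
time_s: 19.9
eef_pos: [0.6102, -0.085, 0.1304]
ee_rot: [3.141, -0.0, -2.862]
wrist_force: [0.4, -0.7, 0.6]
finger_gap: 0.0
grip_force: 0.0
```

Emit:
jog_arm(plan=[[[0,-1,-1],[0,0,0]],[[0,-1,-1],[0,0,0]],[[0,-1,0],[0,0,0]],[[0,-1,0],[0,0,0]],[[0,-1,0],[0,0,0]],[[0,-1,0],[0,0,0]],[[0,-1,0],[0,0,0]],[[0,-1,0],[0,0,0]],[[0,-1,0],[0,0,0]],[[0,0,0],[0,0,0]]])

```text
time_s: 20.9
eef_pos: [0.66, -0.2606, 0.1676]
ee_rot: [3.141, -0.001, -2.864]
wrist_force: [-0.1, 0.7, -0.9]
finger_gap: 0.0005
grip_force: 0.0
```

```bash
python3 - <<'E'
from h import *; from plant import viewer,sensors
s=sensors.get_state(); print(s['time_s'],s['eef_pos'])
im=np.ascontiguousarray(viewer.snapshot('top')[:,:,::-1]); cv2.imwrite('pics/t12.png',im); c=viewer.camera_info('top')
g=cv2.cvtColor(im,cv2.COLOR_BGR2GRAY)
# rectify into jig frame at z=.026, 2 px/mm, x -30..70 rows, y 20..130 cols
R=Ro.from_euler('xyz',c['attitude']).as_matrix(); t=-R.T@c['eye']
X,Y=np.meshgrid(np.arange(-20,72,4),np.arange(40,128,4))
P=np.array([np.r_[o+(x*ex+y*ey)/1000,.026] for x,y in zip(X.ravel(),Y.ravel())])
q=cv2.projectPoints(P,cv2.Rodrigues(R.T)[0],t,c['camera_matrix'],c['D'])[0].reshape(X.shape+(2,)).astype(np.float32)
v=cv2.remap(g,q[...,0],q[...,1],cv2.INTER_CUBIC)
print('cols x',X[0]); 
for y,r in zip(Y[:,0],v): print(y,' '.join(f'{a:3d}' for a in r))
E
```

```text
20.9 [ 0.6599688  -0.26056714  0.16761462]
cols x [-20 -16 -12  -8  -4   0   4   8  12  16  20  24  28  32  36  40  44  48
  52  56  60  64  68]
40 116 116 118 117 115 106 101 111  98  53  47  43  46  45  49  19  16  46 237 149 197 166  84
44 114 116 115 112 103 101 110  97  50  52  42  42  43  43  43  19  16  31 239  98 137 172  92
48 112 112 109 101  96 108  96  50  35  46  27  42  26  38  30   9   2  38 221 209 225 172  92
52 108 106  98  96 102  92  47  31  51 189 237 200 224 194 215 183 193 144 239 233 236 149  98
56 102  95  93  98  91  68  96  19  77 255 255 254 255 254 255 254 255 249 204 233 238 178 105
60  91  91  97  85  43 145 240   2  63 255 254 254 221  94 220 255 254 250 235 232 236 167 105
64  88  94  81  40  19  78 255 120  72 255 254 255  88  18 148 255 254 246 212 232 235 201 101
68  91  77  46  28  22  48 229 237  52 255 254 255 235 173 246 254 254 255 235 232 236 165 110
72  70  53  52  21  21  71 248 238 153 255 254 254 254 254 255 254 254 231 200 232 236 189 103
76  42  47  47  23  22  42 221 223  80 255 254 254 254 254 254 254 254 255 233 232 237 153  95
80  4
[... 441 characters left out ...]
 254 234 231 232 236 181  86
100  45  46  47  25  18  57 120 151 127 253 254 255 161  67 211 254 254 255 214 233 241 150  86
104  48  47  50  18  20  87 230 243  77 255 255 254 255 255 255 254 255 242 235 234 237 184  91
108  88  45  45  23  18  60 224 244 159 250 234 252 241 246 244 232 247 237 218 238 240 165  91
112  43  47  46  18  20  96 233 238 233 215 148 240 234 238 237 239 236 220 244 187 210 169  80
116  46  46  43  21  20  51 255 236 243 114  69 200 239 236 237 237 237 238 214  73 135 174  85
120  47  45  45  17  22  91 238 240 240 243 197 233 247 236 248 236 247 234 248 210 216 152  93
124  65  46  61  40  40  37 121 108 134 101 143 100 159 107 161 124 138 121 136 120 156 156  98
```

The rectified top view shows the spacer meeting the end stop and the rail with no dark gap, and its holes are parallel to the rail. Handing in.

```bash
python3 -c "
from plant import job; print(job.close_job())"
```

```text
the job is handed in; nothing more can be done
None
```

I pushed the spacer flush to the rail and slid it into the corner pocket. The last top view showed no gap at the rail or the end stop, and I handed the job in at about 21 s without a verdict back.

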